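# Sort the stripped-out parts into their trays on a repair bench

### The job

Clear the five loose parts - two capacitors, a heat sink, a green terminal block and a copper choke - off the bench mat, putting each into the black tray that already holds parts of its kind (both capacitors go into the one capacitor tray). Each must end up standing on its tray's floor the same way up as it stands now, not lying on or propped against anything, and let go. Do not push or shift the circuit board lying among them.

Things in the scene. Friction and masses are not known exactly. Their poses are not given: they have to be found in the camera images.
- cap_blue: Electrolytic capacitor with screw terminals: upright cylinder in a dark blue sleeve, 30 mm diameter, 50 mm tall, dark top with two brass terminals, one white stripe down the side. About 40 to 75 g. Origin: centre of its underside, z up. It stands on the mat.
- cap_black: Electrolytic capacitor with screw terminals: upright cylinder in a black sleeve, 30 mm diameter, 40 mm tall, dark top with two brass terminals, one white stripe down the side. About 30 to 60 g. Origin: centre of its underside, z up.
- heatsink: Bare aluminium finned heat sink standing upright: 24 mm along its own x, 30 mm along its own y, 35 mm tall. A back plate at +x and five upright fins along x; the two outer fins are flat faces at y = +-15 mm (grip across y). About 30 to 55 g. Origin: centre of its underside, z up.
- terminal: Green 8-way screw terminal block lying screws up: 14 mm along its own x (lowest 13 mm; above that 10.5 mm, set back at the -x side), 41 mm along its own y, 18 mm tall, a row of eight steel screw heads on top. Grip across x, low down. About 13 to 25 g. Origin: centre of its underside, z up.
- choke: Toroid choke lying flat: copper wire wound round a ring, centre filled with black potting; a disc 36 mm in diameter, 18 mm tall. About 40 to 80 g. Origin: centre of its underside, z up.
- tray_caps: Low black tray, fixed: 120 mm deep (own x), 110 wide (own y); floor and walls 3 mm thick; sides and back 28 mm high, front lip (-x, white card) 15 mm. Origin: centre of underside, z up. Stock at its back: a blue and a black capacitor (50 and 40 mm tall) side by side. All in front of x = +23 mm is free: room for two more side by side, at x = -32 mm, y = -26 and +26 mm.
- tray_heatsinks: Low black tray, fixed: 120 mm deep (own x), 110 wide (own y); floor and walls 3 mm thick; sides and back 28 mm high, front lip (-x, white card) 15 mm. Origin: centre of underside, z up. Stock at its back: two aluminium heat sinks, 35 mm tall, side by side; everything in front of x = +27 mm is free.
- tray_terminals: Low black tray, fixed: 120 mm deep (own x), 110 wide (own y); floor and walls 3 mm thick; sides and back 28 mm high, front lip (-x, white card) 15 mm. Origin: centre of underside, z up. Stock at its back: three green terminal blocks, 18 mm tall; everything in front of x = +18 mm is free.
- tray_chokes: Low black tray, fixed: 120 mm deep (own x), 110 wide (own y); floor and walls 3 mm thick; sides and back 28 mm high, front lip (-x, white card) 15 mm. Origin: centre of underside, z up. Stock at its back: two copper chokes, 18 mm tall, side by side; everything in front of x = +18 mm is free.
- board: Circuit board under repair, not to be moved: green, 55 mm along its own x by 80 mm along its own y, loose on four 8 mm brass stand-offs, with a green terminal strip along its -x side (top at 28 mm) and small parts. Origin: centre of its underside, on the mat, z up.

How it is judged:
By the outcome, as a careful person would: the job done as asked, in the order asked, and still so for the second after the job is handed in, with the robot touching nothing.
It also fails if it takes over 147 s, if anything falls off the work surface, if the arm or the gripper's body presses on something with over 40 N, if the wrist force passes 120 N, or if a joint passes its speed limit or range.

### The arm

A 6-joint arm with a two-finger parallel gripper is mounted at the origin on the work surface. World frame = base frame: x ahead of the robot, y to its left, z up, the work surface at z = 0. Lengths are in m, angles in rad, forces in N, time in s.
With the tool pointing down it reaches from about 0.425 to 0.925 m from the base axis. Payload 12.5 kg.
Tool frame: the origin (TCP) lies between the finger pads; the fingertips stand 22 mm ahead of it and the grasp point (between the pads) lies 3 mm ahead of it; z points along the fingers, y is the line along which they close (so a half turn about z gives the same grasp; the last joint's range is limited). The gripper opens to 85 mm and grips with 20 to 120 N. Pads are 22 mm wide; open, the fingers measure 114 mm over their backs; the gripper's body (76 mm by 85 mm) begins 54 mm behind the grasp point. The pads swing forward as they close: fully open they stand 13 mm farther back than shut.
Start: joints at [-1.347, 0.491, 1.559, -0, 1.092, -0.106], TCP at [0.202, -0.591, 0.253] pointing down, gripper open.
Joint ranges: [-3.1, 3.1], [-0.84, 2.19], [0.05, 2.79], [-1.13, 4.28], [0.06, 2.93], [-2.69, 2.69]. Speed limits (rad/s): [2.22, 2.22, 2.79, 3.14, 3.14, 3.14].

### API

Orientations are given as a unit quaternion [w, x, y, z].
In Python, from rig import arm gives the robot as it stands. The module is installed in compiled form; this text tells all that it offers.
- The arm moves only by the tool arm_command, never from a script. Its argument "plan" is text: rows parted by semicolons, each of 7 numbers parted by spaces: the shift along the tool's x, y, z in mm, then the turn, a rotation vector about the tool's x, y, z in degrees, then the opening, from 0 (shut) to 1 (fully open). In form: x y z ax ay az jaw; .... A call has 1 to 20 rows; each row is the pose to reach, as a shift and turn from the pose commanded when the call began, along the tool's axes at that moment; what a row does not reach only later rows make up. A row lasts 1/10 s, in which the tool goes at most 50 mm and 8.59 degrees, less where a joint would pass 70% of its speed; a pose out of reach is approached as far as the arm can. A call with a gripper value outside its range is refused whole. The fingers move at their own pace and stop on an object; "newtons" is the grip in N (left out, the last holds). Time passes only in rows, so rows that repeat a pose let the fingers close. It gives the time, the measured TCP pose, the force, the opening and the grip force at its end, in the units of the state.
- arm.observe(): the state, without advancing time (a new reading comes with each control period).
- arm.snapshot(name): name is "scene" or "top" or "wrist"; returns a dict with "image" (400x640x3 uint8, red, green, blue), "mtx" (3x3 intrinsics, pixels), "world_to_cam" (4x4, takes a point from world to camera coordinates). Camera axes: x right, y down, z forward; pixel columns grow to the right and rows downward; lengths in m; the calibration is good to about 2 mm. A picture is of the moment at which its call begins. There is no depth.
- arm.finish_job(): hands the job in; it is judged then, once.
The state is a dict: "clock": time; "joint_pos": joint angles; "qd": joint speeds; "tau": joint torques, N m; "eef_pos": TCP position; "orientation": TCP orientation; "ft_force": force on the tool from outside, world axes, zero at the start; "torque": the same for the moment, N m; "grip_width": finger opening in m; "grip_force": force on a finger pad.
Only numpy, scipy, OpenCV 4.12 (cv2) and the standard library are available. Lean on these libraries where they do the work, as an engineer would, in place of code of your own. Each camera call takes 0.05 s, during which the arm holds its last target. There are 200 camera calls.

## Working session

There is one attempt and no reset: what is moved stays moved. The work goes in short steps, Python scripts to look and compute and a tool call to move; the robot and the scene stay as the last step left them, time stands still between calls to the robot, and variables do not carry over. Pictures are saved under pics/ and viewed, at most 14 in all, crops included, and the job is handed in when it is done.

Besides the shell and the picture viewer there is one more tool, called after "Request:" by a JSON object that holds its "api" and its "payload". arm_command: Moves the arm, as the interface text tells. Its arguments: {"type":"object","properties":{"plan":{"type":"string"},"newtons":{"type":"number"}},"required":["plan"]}

```bash
mkdir -p pics; python3 - <<'E'
from rig import arm
import cv2,pickle
s=arm.observe();print({k:s[k] for k in('clock','eef_pos','orientation','grip_width','ft_force')})
d={}
for n in('scene','top','wrist'):
    d[n]=arm.snapshot(n);cv2.imwrite(f'pics/{n}0.png',d[n]['image'][:,:,::-1])
    print(n,d[n]['mtx'].round(1).tolist(),d[n]['world_to_cam'].round(3).tolist())
pickle.dump(d,open('s0.pkl','wb'))
E
```

```text
{'clock': 0.0, 'eef_pos': array([ 0.20237455, -0.59109492,  0.25271059]), 'orientation': array([-5.85678483e-04,  9.86436327e-01,  1.64143319e-01, -2.90732948e-05]), 'grip_width': 0.0854096635456632, 'ft_force': array([0.2604191 , 0.48349834, 0.6575649 ])}
scene [[462.2, 0.0, 322.9], [0.0, 462.2, 202.9], [0.0, 0.0, 1.0]] [[-0.823, 0.567, -0.01, 0.436], [0.488, 0.699, -0.522, -0.271], [-0.289, -0.435, -0.853, 1.221], [0.0, 0.0, 0.0, 1.0]]
top [[393.9, 0.0, 319.6], [0.0, 393.9, 205.1], [0.0, 0.0, 1.0]] [[0.003, -1.0, -0.024, 0.014], [-0.996, -0.001, -0.09, 0.556], [0.09, 0.024, -0.996, 0.722], [0.0, 0.0, 0.0, 1.0]]
wrist [[309.1, 0.0, 324.0], [0.0, 309.1, 198.5], [0.0, 0.0, 1.0]] [[0.324, -0.946, -0.002, -0.624], [-0.906, -0.311, 0.288, -0.038], [-0.273, -0.091, -0.958, 0.38], [0.0, 0.0, 0.0, 1.0]]
```

View pics/scene0.png

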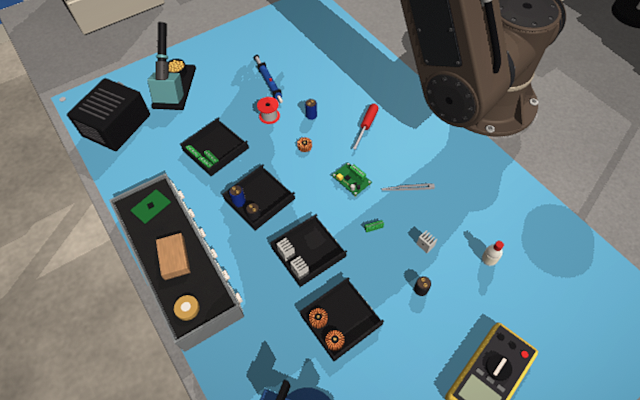

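View pics/top0.png

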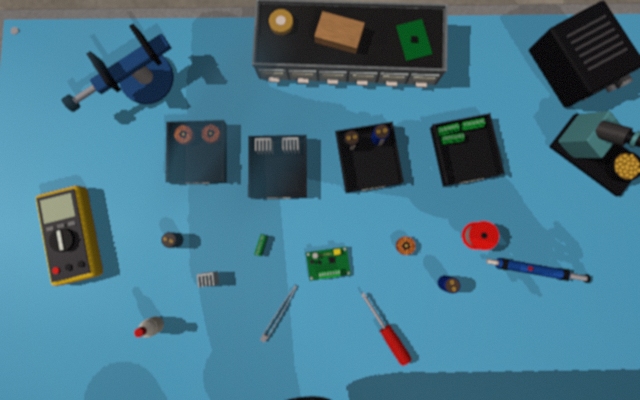

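The scene view shows the parts: cap_blue (311,108), choke (304,145), board (352,178), terminal (373,226), heat sink (427,241), cap_black (422,287). In the top view they are at (450,284), (405,245), (328,263), (262,245), (208,280) and (172,240). The trays in the top view are chokes (196,152), heat sinks (278,167), caps (370,158) and terminals (468,150).

```bash
cat > h.py <<'E'
import numpy as np,cv2,pickle
from scipy.spatial.transform import Rotation as R
def cam(d):
    w=d['world_to_cam'];return w[:3,:3],w[:3,3]
def ray(d,uv):
    r,t=cam(d);v=r.T@np.linalg.inv(d['mtx'])@[*uv,1];return -r.T@t,v/np.linalg.norm(v)
def plane(d,uv,z):
    c,v=ray(d,uv);return c+v*(z-c[2])/v[2]
def tri(views):
    A=np.zeros((3,3));b=np.zeros(3);L=[ray(*x) for x in views]
    for c,v in L:
        P=np.eye(3)-np.outer(v,v);A+=P;b+=P@c
    p=np.linalg.solve(A,b)
    return p,max(np.linalg.norm(np.cross(p-c,v)) for c,v in L)
def proj(d,p):
    r,t=cam(d);q=d['mtx']@(r@np.asarray(p)+t);return q[:2]/q[2]
def rot(s): return R.from_quat(np.roll(s['orientation'],-1))
def goal(s,p,yaw=None):
    """tool-axes shift (mm) to TCP p, and turn (deg, about tool z) so that tool y lies at world angle yaw (mod pi)"""
    r=rot(s);d=r.inv().apply(np.asarray(p)-s['eef_pos'])*1000
    y=r.apply([0,1,0]);a=0
    if yaw is not None:
        a=-np.degrees(yaw-np.arctan2(y[1],y[0]));a=(a+90)%180-90
    return d.round(1),round(a,1)
E
python3 - <<'E'
from h import *
d=pickle.load(open('s0.pkl','rb'))
for n in d: print(n,(ray(d[n],(320,200))[0]).round(3),ray(d[n],(320,200))[1].round(3))
S=dict(blue=((311,101),(450,284)),choke=((304,143),(405,245)),board=((352,178),(328,263)),term=((373,225),(262,245)),hs=((427,239),(208,280)),black=((422,281),(172,240)))
for k,(a,b) in S.items():
    p,e=tri([(d['scene'],a),(d['top'],b)]);print(k,p.round(3),round(e,4))
for k,uv in dict(chokes=(196,152),hs=(278,167),caps=(370,158),term=(468,150)).items(): print(k,plane(d['top'],uv,.01).round(3))
E
```

```text
scene [0.844 0.473 0.904] [-0.287 -0.443 -0.849]
top [ 0.489 -0.003  0.77 ] [ 0.103  0.023 -0.994]
wrist [ 0.272 -0.567  0.374] [-0.281 -0.08  -0.956]
blue [ 0.414 -0.217  0.061] 0.0009
choke [ 0.482 -0.148  0.015] 0.0013
board [ 0.446 -0.001  0.009] 0.0003
term [0.481 0.126 0.007] 0.0008
hs [0.415 0.224 0.023] 0.0003
black [0.49  0.292 0.032] 0.0002
chokes [0.663 0.26  0.01 ]
hs [0.633 0.097 0.01 ]
caps [ 0.65  -0.083  0.01 ]
term [ 0.665 -0.273  0.01 ]
```

```bash
python3 - <<'E'
from h import *
from rig import arm
s=arm.observe()
print(goal(s,(.53,-.17,.25),np.pi/2),goal(s,(.53,-.17,.25),0))
E
```

```text
(array([ 446.3, -292.4,    3.1]), np.float64(18.9)) (array([ 446.3, -292.4,    3.1]), np.float64(-71.1))
```

Request:
{"api": "arm_command", "payload": {"plan": "446 -292 3 0 0 19 1;446 -292 3 0 0 19 1;446 -292 3 0 0 19 1;446 -292 3 0 0 19 1;446 -292 3 0 0 19 1;446 -292 3 0 0 19 1;446 -292 3 0 0 19 1;446 -292 3 0 0 19 1;446 -292 3 0 0 19 1;446 -292 3 0 0 19 1;446 -292 3 0 0 19 1;446 -292 3 0 0 19 1;446 -292 3 0 0 19 1;446 -292 3 0 0 19 1;446 -292 3 0 0 19 1;446 -292 3 0 0 19 1", "newtons": 40}}

```text
clock: 1.75
eef_pos: [0.5294, -0.1715, 0.2504]
orientation: [0.0, 1.0, -0.002, 0.0]
ft_force: [0.1, -0.7, 0.1]
grip_width: 0.085
grip_force: 0.0
```

```bash
python3 - <<'E'
from h import *
from rig import arm
s=arm.observe();print(s['clock'],s['eef_pos'],s['orientation'].round(3))
w=arm.snapshot('wrist');pickle.dump(w,open('w1.pkl','wb'));cv2.imwrite('pics/w1.png',w['image'][:,:,::-1])
E
```

```text
1.75 [ 0.52942535 -0.17145527  0.25037487] [ 0.     1.    -0.002  0.   ]
```

View pics/w1.png

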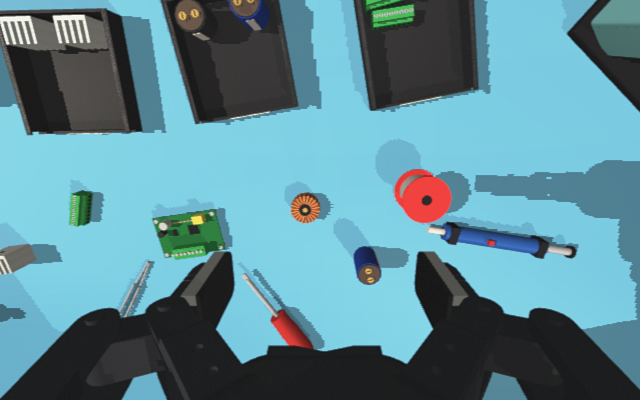

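The wrist view shows the blue cap's top at (368,273), the choke at (305,208), the terminal at (80,209) and the board at (190,235). It also shows the caps tray's front edge running from (197,123) to (298,106) and the terminals tray's from (370,110) to (478,92).

```bash
cat >> h.py <<'E'
def mask(d,lo,hi,roi=None,k=0):
    m=cv2.inRange(cv2.cvtColor(d['image'],cv2.COLOR_RGB2HSV),np.array(lo),np.array(hi))
    if roi:
        z=np.zeros_like(m);x0,y0,x1,y1=roi;z[y0:y1,x0:x1]=m[y0:y1,x0:x1];m=z
    return cv2.morphologyEx(m,cv2.MORPH_OPEN,np.ones((k,k),np.uint8)) if k else m
def big(m,n=1):
    return sorted(cv2.findContours(m,cv2.RETR_EXTERNAL,cv2.CHAIN_APPROX_NONE)[0],key=cv2.contourArea)[::-1][:n]
def cen(c): 
    M=cv2.moments(c);return np.array([M['m10'],M['m01']])/M['m00']
E
python3 - <<'E'
from h import *
from rig import arm
print(arm.observe()['joint_pos'].round(2))
d=pickle.load(open('s0.pkl','rb'));w=pickle.load(open('w1.pkl','rb'));t=d['top']
def brass(d,roi):
    m=mask(d,(8,90,90),(32,255,255),roi);ys,xs=np.nonzero(m);return (xs.mean(),ys.mean()),len(xs)
a=brass(w,(345,240,392,295));b=brass(t,(435,268,468,300));print('blue',a,b,tri([(w,a[0]),(t,b[0])]))
a=brass(w,(280,185,330,230));b=brass(t,(385,228,425,262));print('choke',a,b,tri([(w,a[0]),(t,b[0])]))
for n,v,roi in(('top',t,(150,100,520,210)),('w1',w,(0,0,500,150))):
    m=mask(v,(0,0,0),(180,255,75),roi,3)
    m2=mask(v,(0,0,0),(180,110,90),roi,3)
    for c in big(m|m2,6):
        if cv2.contourArea(c)>1500:
            h=cv2.convexHull(c);print(n,cv2.contourArea(c),cv2.approxPolyDP(h,6,True)[:,0].tolist())
E
```

```text
[-0.43  0.4   1.73 -0.    1.01  1.14]
blue ((np.float64(368.73148148148147), np.float64(275.2037037037037)), 108) ((np.float64(452.4583333333333), np.float64(285.1041666666667)), 48) (array([ 0.41072792, -0.22362552,  0.04848264]), np.float64(0.0007511505013871841))
choke ((np.float64(304.8375), np.float64(208.01964285714286)), 560) ((np.float64(405.5863636363636), np.float64(245.3272727272727)), 220) (array([ 0.48154979, -0.14793243,  0.01205456]), np.float64(0.001351472820740079))
top 3570.5 [[391, 123], [403, 182], [346, 191], [336, 131]]
top 3171.5 [[489, 114], [503, 174], [443, 185], [431, 127]]
top 2890.5 [[305, 136], [306, 196], [251, 196], [249, 137]]
top 1888.0 [[224, 123], [226, 181], [202, 182], [168, 163], [167, 123]]
w1 11158.5 [[278, 0], [297, 105], [196, 122], [161, 0]]
w1 10681.5 [[120, 16], [141, 130], [30, 131], [0, 11], [105, 9]]
w1 10187.0 [[473, 0], [477, 88], [370, 109], [354, 0]]
```

```bash
cat >> h.py <<'E'
def tray(L,Rr):
    "front-bottom left/right corners -> centre, angle of own +x"
    L,Rr=np.array(L)[:2],np.array(Rr)[:2];y=L-Rr;w=np.linalg.norm(y);y=y/w;x=np.array([y[1],-y[0]])
    return (L+Rr)/2+.06*x,np.arctan2(x[1],x[0]),w
def tp(T,x,y):
    c,a,_=T;return c+[x*np.cos(a)-y*np.sin(a),x*np.sin(a)+y*np.cos(a)]
E
python3 - <<'E'
from h import *
from rig import arm
d=pickle.load(open('s0.pkl','rb'));w=pickle.load(open('w1.pkl','rb'));t=d['top']
P=dict(caps=((346,191),(196,122),(403,182),(297,105)),term=((443,185),(370,109),(503,174),(477,89)),hs=((251,196),(30,131),(306,196),(141,130)))
T={}
for k,(a,b,c,e) in P.items():
    L,el=tri([(t,a),(w,b)]);Q,er=tri([(t,c),(w,e)]);print(k,L.round(4),Q.round(4),el.round(4),er.round(4))
    T[k]=tray(plane(w,b,.004),plane(w,e,.004));print(T[k][0].round(4),np.degrees(T[k][1]).round(1),T[k][2].round(4))
L=plane(t,(170,184),.004);Q=plane(t,(226,183),.004);T['chokes']=tray(L,Q);print(T['chokes'])
pickle.dump(T,open('T.pkl','wb'))
s=arm.observe()
print('blue',goal(s,(.411,-.2235,.15),T['caps'][1]),goal(s,(.411,-.2235,.15),np.pi/2))
for y in(26,-26): print(tp(T['caps'],-.024,y/1000))
E
```

```text
caps [ 0.5843 -0.0345  0.0311] [ 0.6018 -0.1426  0.0261] 0.0019 0.0016
[ 0.6533 -0.0721] 9.0 0.1186
term [ 0.598  -0.2235  0.0066] [ 6.199e-01 -3.433e-01  5.000e-04] 0.001 0.0004
[ 0.6683 -0.2721] 10.1 0.1209
hs [0.575  0.1451 0.0318] [0.5759 0.0418 0.0049] 0.0022 0.0
[0.6355 0.1075] 0.4 0.1296
(array([0.66083051, 0.25684794]), np.float64(0.01747750973763396), np.float64(0.11149728670903543))
blue (array([-118.3,   52.5,  100.4]), np.float64(80.9)) (array([-118.3,   52.5,  100.4]), np.float64(-0.2))
[ 0.6254987  -0.05010694]
[ 0.63360071 -0.10147188]
```

Request:
{"api": "arm_command", "payload": {"plan": "-118 52 100 0 0 -99 1;-118 52 100 0 0 -99 1;-118 52 100 0 0 -99 1;-118 52 100 0 0 -99 1;-118 52 100 0 0 -99 1;-118 52 100 0 0 -99 1;-118 52 100 0 0 -99 1;-118 52 100 0 0 -99 1;-118 52 100 0 0 -99 1;-118 52 100 0 0 -99 1;-118 52 100 0 0 -99 1;-118 52 100 0 0 -99 1;-118 52 100 0 0 -99 1;-118 52 100 0 0 -99 1;-118 52 100 0 0 -99 1"}}

```text
clock: 3.3
eef_pos: [0.4117, -0.2226, 0.1504]
orientation: [0.0, 0.651, 0.759, -0.0]
ft_force: [1.1, 0.4, 0.1]
grip_width: 0.0853
grip_force: 0.0
```

```bash
python3 - <<'E'
from h import *
from rig import arm
s=arm.observe();print(s['joint_pos'].round(2))
w=arm.snapshot('wrist');pickle.dump(w,open('w2.pkl','wb'));cv2.imwrite('pics/w2.png',w['image'][:,:,::-1])
print(proj(w,(.411,-.2235,.05)))
E
```

```text
[-0.64  0.42  2.05 -0.    0.67 -0.79]
[322.90979005 209.43151594]
```

View pics/w2.png

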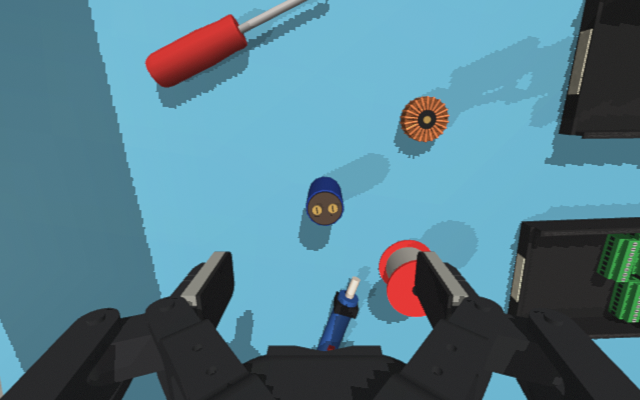

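The blue cap's top is at (325,209), against a predicted (323,209), so it is centred and the way is clear. I descend with the jaw at 0.6 and grip.

Request:
{"api": "arm_command", "payload": {"plan": "0 1 40 0 0 0 0.6;0 1 70 0 0 0 0.6;0 1 90 0 0 0 0.6;0 1 105 0 0 0 0.6;0 1 114 0 0 0 0.6;0 1 114 0 0 0 0.6;0 1 114 0 0 0 0.3;0 1 114 0 0 0 0.2;0 1 114 0 0 0 0.2;0 1 114 0 0 0 0.2;0 1 114 0 0 0 0.2;0 1 114 0 0 0 0.2;0 1 100 0 0 0 0.2;0 1 60 0 0 0 0.2;0 1 10 0 0 0 0.2;0 1 -10 0 0 0 0.2;0 1 -10 0 0 0 0.2;0 1 -10 0 0 0 0.2", "newtons": 40}}

```text
clock: 5.15
eef_pos: [0.4126, -0.2221, 0.1603]
orientation: [0.0, 0.65, 0.76, 0.0]
ft_force: [-0.2, -0.3, -1.4]
grip_width: 0.0291
grip_force: 39.6
```

```bash
python3 - <<'E'
from h import *
from rig import arm
s=arm.observe();print(s['eef_pos'],s['grip_width'],s['grip_force'])
print(goal(s,(.56,-.09,.16),None))
E
```

```text
[ 0.4125798  -0.22213758  0.16033656] 0.029134749720881904 39.6448677778244
(array([107.8, 166.1,   0.4]), 0)
```

Request:
{"api": "arm_command", "payload": {"plan": "108 196 -10 0 0 0 0.2;108 196 -10 0 0 0 0.2;108 196 -10 0 0 0 0.2;108 196 -10 0 0 0 0.2;108 196 -10 0 0 0 0.2;108 196 -10 0 0 0 0.2;108 196 -10 0 0 0 0.2;108 196 -10 0 0 0 0.2;108 196 -10 0 0 0 0.2;108 196 -10 0 0 0 0.2"}}

```text
clock: 6.15
eef_pos: [0.5892, -0.086, 0.1703]
orientation: [-0.0, 0.651, 0.759, -0.0]
ft_force: [0.3, 0.7, 0.0]
grip_width: 0.0291
grip_force: 39.8
```

```bash
python3 - <<'E'
from h import *
from rig import arm
w=arm.snapshot('wrist');pickle.dump(w,open('w3.pkl','wb'));cv2.imwrite('pics/w3.png',w['image'][:,:,::-1])
E
```

```text
(no output)
```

View pics/w3.png

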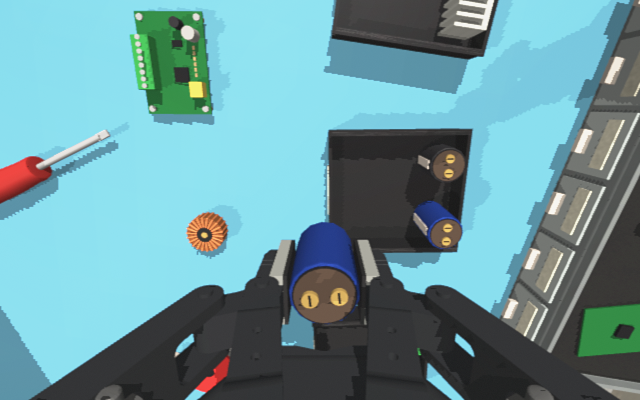

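The wrist view shows the caps tray's +y wall top from (329,131) to (472,129), its back right corner at (461,250), and the stock tops at (449,166) for black and (445,235) for blue.

```bash
python3 - <<'E'
from h import *
from rig import arm
s=arm.observe();w=pickle.load(open('w3.pkl','rb'));w1=pickle.load(open('w1.pkl','rb'));T=pickle.load(open('T.pkl','rb'))
A,B,C=[plane(w,u,.028)[:2] for u in((329,131),(472,129),(461,250))]
print(A,B,C,np.linalg.norm(A-B),np.linalg.norm(B-C))
k=plane(w,(449,166),.043);b=plane(w,(445,235),.053);print(k,b)
x=(B-A)/np.linalg.norm(B-A);ang=np.arctan2(x[1],x[0]);y=np.array([-x[1],x[0]])
ctr=(A+B)/2-.055*y;print(ctr,np.degrees(ang),T['caps'])
T['caps']=(ctr,ang,.11);pickle.dump(T,open('T.pkl','wb'))
for Y in(.026,-.026):
    p=tp(T['caps'],-.026,Y);print(p,goal(s,(*p,.1),ang))
L,e=tri([(w,(329,131)),(w1,(196,122))]);print(L,e)
L,e=tri([(w,(449,166)),(w1,(190,16))]);print(L,e)
E
```

```text
[ 0.58493881 -0.0320164 ] [ 0.70222666 -0.01206937] [ 0.72408403 -0.12056442] 0.11897193878558665 0.11067484080746157
[ 0.68520073 -0.04340207  0.043     ] [ 0.69319658 -0.09910975  0.053     ]
[ 0.65280413 -0.07626434] 9.651891403842068 (array([ 0.6532566 , -0.07205002]), np.float64(0.15644519964248557), np.float64(0.11861854999674394))
[ 0.62281296 -0.05499158] (array([25.4, 37.9, 70.4]), np.float64(-0.8))
[ 0.63153137 -0.1062555 ] (array([-26.6,  38.6,  70.4]), np.float64(-0.8))
[ 0.58541247 -0.03204339  0.0266746 ] 0.00044371548457451015
[ 0.68484845 -0.04382112  0.04165476] 0.0009063636954339395
```

Request:
{"api": "arm_command", "payload": {"plan": "-27 41 0 0 0 -1 0.2;-27 41 0 0 0 -1 0.2;-27 41 40 0 0 -1 0.2;-27 41 80 0 0 -1 0.2;-27 41 105 0 0 -1 0.2;-27 41 120 0 0 -1 0.2;-27 41 126 0 0 -1 0.2;-27 41 130 0 0 -1 0.2;-27 41 130.5 0 0 -1 0.2;-27 41 130.5 0 0 -1 0.2;-27 41 130.5 0 0 -1 0.2;-27 41 130.5 0 0 -1 0.4;-27 41 130.5 0 0 -1 0.45;-27 41 130.5 0 0 -1 0.48;-27 41 130.5 0 0 -1 0.48;-27 41 110 0 0 -1 0.48;-27 41 70 0 0 -1 0.48;-27 41 20 0 0 -1 0.48;-27 41 0 0 0 -1 0.48;-27 41 0 0 0 -1 0.48"}}

```text
clock: 8.2
eef_pos: [0.6355, -0.1058, 0.1739]
orientation: [0.003, 0.643, 0.765, 0.001]
ft_force: [0.4, 0.2, -0.5]
grip_width: 0.0406
grip_force: 0.0
```

```bash
python3 - <<'E'
from h import *
from rig import arm
s=arm.observe();w=arm.snapshot('wrist');pickle.dump(w,open('w4.pkl','wb'))
T=pickle.load(open('T.pkl','rb'))
for z in(.053,):
  p=tp(T['caps'],-.024,-.026);print(proj(w,(*p,z)))
m=mask(w,(8,90,90),(32,255,255),(150,60,460,300))
for c in big(m,8): print(cen(c) if cv2.contourArea(c)>8 else '')
# choke approach; keep yaw; aim for choke pickup
print('choke',goal(s,(.4815,-.148,.15),None))
E
```

```text
[320.83197263 199.77301175]
[164.35658915 200.49878184]
[398.63312369 125.21174004]
[314.85714286 200.94155844]
[394.91447368 210.20394737]
[397.27625571 140.4109589 ]
[395.97945205 196.25799087]
[329.46527778 199.44444444]
[154.640625 203.890625]
choke (array([ -15. , -159. ,   23.1]), 0)
```

```bash
python3 - <<'E'
from h import *
from rig import arm
s=arm.observe()
V=[]
for f,roi in(('w1',(280,185,330,230)),('w2',(395,90,455,145)),('w3',(180,208,232,256)),('w4',(120,170,190,235))):
    w=pickle.load(open(f+'.pkl','rb'));c=cv2.convexHull(np.vstack(big(mask(w,(5,90,70),(30,255,255),roi),20)));V.append((w,cen(c)));print(f,cen(c),cv2.boundingRect(c))
p,e=tri(V);print(p,e)
print(goal(s,(p[0],p[1],.15)))
E
```

```text
w1 [305.0002588  207.76811594] (291, 193, 29, 30)
w2 [424.46628935 118.55108728] (400, 96, 49, 46)
w3 [206.79444444 231.48931624] (187, 212, 41, 40)
w4 [158.74085523 201.17851623] (137, 182, 45, 40)
[ 0.48262724 -0.14675069  0.01089301] 0.00036357548878757995
(array([ -14.3, -156.9,   21.3]), 0)
```

Request:
{"api": "arm_command", "payload": {"plan": "-14 -50 0 0 0 0 0.6;-14 -100 0 0 0 0 0.6;-14 -150 20 0 0 0 0.6;-14 -157 50 0 0 0 0.6;-14 -157 80 0 0 0 0.6;-14 -157 110 0 0 0 0.6;-14 -157 130 0 0 0 0.6;-14 -157 140 0 0 0 0.6;-14 -157 146 0 0 0 0.6;-14 -157 146 0 0 0 0.6;-14 -157 146 0 0 0 0.3;-14 -157 146 0 0 0 0.3;-14 -157 146 0 0 0 0.3;-14 -157 146 0 0 0 0.3;-14 -157 146 0 0 0 0.3;-14 -157 130 0 0 0 0.3;-14 -157 90 0 0 0 0.3;-14 -157 40 0 0 0 0.3;-14 -157 0 0 0 0 0.3;-14 -157 0 0 0 0 0.3"}}

```text
clock: 10.25
eef_pos: [0.4837, -0.147, 0.1753]
orientation: [0.004, 0.643, 0.766, 0.001]
ft_force: [0.3, -0.2, -0.4]
grip_width: 0.0342
grip_force: 40.1
```

```bash
python3 - <<'E'
from h import *
from rig import arm
s=arm.observe();T=pickle.load(open('T.pkl','rb'));print(s['joint_pos'].round(2))
p=tp(T['chokes'],-.025,0);print(p,goal(s,(*p,.17),0.017),goal(s,(*p,.17),np.pi/2))
E
```

```text
[-0.43  0.42  1.94 -0.    0.77 -0.6 ]
[0.63583433 0.25641103] (array([371.2, 219.3,   5. ]), np.float64(8.9)) (array([371.2, 219.3,   5. ]), np.float64(-80.1))
```

Request:
{"api": "arm_command", "payload": {"plan": "371 219 5 0 0 -80 0.3;371 219 5 0 0 -80 0.3;371 219 5 0 0 -80 0.3;371 219 5 0 0 -80 0.3;371 219 5 0 0 -80 0.3;371 219 5 0 0 -80 0.3;371 219 5 0 0 -80 0.3;371 219 5 0 0 -80 0.3;371 219 5 0 0 -80 0.3;371 219 5 0 0 -80 0.3;371 219 5 0 0 -80 0.3;371 219 5 0 0 -80 0.3;371 219 5 0 0 -80 0.3;371 219 5 0 0 -80 0.3;371 219 5 0 0 -80 0.3"}}

```text
clock: 11.75
eef_pos: [0.6342, 0.2562, 0.1654]
orientation: [0.0, 0.002, 1.0, -0.0]
ft_force: [0.3, -1.5, -0.5]
grip_width: 0.0341
grip_force: 40.2
```

```bash
python3 - <<'E'
from h import *
from rig import arm
w=arm.snapshot('wrist');pickle.dump(w,open('w5.pkl','wb'));cv2.imwrite('pics/w5.png',w['image'][:,:,::-1])
E
```

```text
(no output)
```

View pics/w5.png

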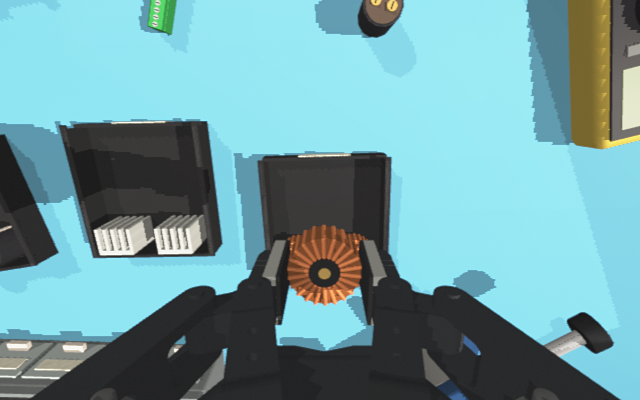

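The chokes tray's front corners are at (259,160) and (390,155), and the heat sink tray's are at (62,126) and (207,122) with its back corner at (219,250). The choke is held level.

```bash
python3 - <<'E'
from h import *
from rig import arm
s=arm.observe();w=pickle.load(open('w5.pkl','rb'));T=pickle.load(open('T.pkl','rb'));t=pickle.load(open('s0.pkl','rb'))['top']
for k,a,b in(('chokes',(390,155),(259,160)),('hs',(207,122),(62,126))):
    # image right = +y
    L,Q=plane(w,a,.028),plane(w,b,.028);r=tray(L,Q);print(k,L,Q,r,np.degrees(r[1]),T[k]);T[k]=r
print(tri([(w,(390,155)),(t,(170,184))]),tri([(w,(259,160)),(t,(226,183))]))
pickle.dump(T,open('T.pkl','wb'))
p=tp(T['chokes'],-.022,0);print(p,goal(s,(*p,.0285),T['chokes'][1]+np.pi/2))
E
```

```text
chokes [0.60037245 0.31251244 0.028     ] [0.60430362 0.2026571  0.028     ] (array([0.66229965, 0.25973049]), np.float64(0.0357696581417366), np.float64(0.10992565092088942)) 2.04945044614727 (array([0.66083051, 0.25684794]), np.float64(0.01747750973763396), np.float64(0.11149728670903543))
hs [0.57317561 0.1624247  0.028     ] [0.57605493 0.04412059 0.028     ] (array([0.63459751, 0.10473251]), np.float64(0.02433345270140814), np.float64(0.11833914621848123)) 1.3942041407718981 (array([0.63546498, 0.10747665]), np.float64(0.006242403166990298), np.float64(0.12959018020558535))
(array([ 0.60630028,  0.32377002, -0.02517825]), np.float64(0.0021820359577711473)) (array([0.6041574 , 0.19878755, 0.00979162]), np.float64(0.0031669964730747006))
[0.64031373 0.25894373] (array([ -6.1,   2.6, 136.9]), np.float64(-2.2))
```

Request:
{"api": "arm_command", "payload": {"plan": "-6 3 0 0 0 -2 0.3;-6 3 40 0 0 -2 0.3;-6 3 80 0 0 -2 0.3;-6 3 105 0 0 -2 0.3;-6 3 122 0 0 -2 0.3;-6 3 131 0 0 -2 0.3;-6 3 135 0 0 -2 0.3;-6 3 136.5 0 0 -2 0.3;-6 3 136.5 0 0 -2 0.3;-6 3 136.5 0 0 -2 0.3;-6 3 136.5 0 0 -2 0.5;-6 3 136.5 0 0 -2 0.57;-6 3 136.5 0 0 -2 0.57;-6 3 136.5 0 0 -2 0.57;-6 3 120 0 0 -2 0.57;-6 3 80 0 0 -2 0.57;-6 3 30 0 0 -2 0.57;-6 3 0 0 0 -2 0.57;-6 3 0 0 0 -2 0.57"}}

```text
clock: 13.7
eef_pos: [0.6417, 0.2603, 0.1718]
orientation: [0.004, -0.017, 1.0, 0.001]
ft_force: [0.3, 0.1, -0.4]
grip_width: 0.0489
grip_force: 0.0
```

```bash
python3 - <<'E'
from h import *
from rig import arm
s=arm.observe();w=arm.snapshot('wrist');pickle.dump(w,open('w6.pkl','wb'))
t=arm.snapshot('top');w5=pickle.load(open('w5.pkl','rb'))
c=big(mask(w,(5,90,70),(30,255,255),(270,165,380,260)),1)[0];print(cv2.boundingRect(c),proj(w,(.6403,.259,.012)))
cv2.imwrite('pics/w6.png',w['image'][:,:,::-1])
m=mask(w5,(8,90,90),(32,255,255),(355,0,410,25));ys,xs=np.nonzero(m);print(xs.mean(),ys.mean())
t0=pickle.load(open('s0.pkl','rb'))['top'];m=mask(t0,(8,60,60),(32,255,255),(160,228,184,250));yt,xt=np.nonzero(m);print(xt.mean(),yt.mean(),len(xt))
print(plane(w5,(xs.mean(),ys.mean()),.04),tri([(w5,(xs.mean(),ys.mean())),(t0,(xt.mean(),yt.mean()))]))
E
```

```text
(303, 166, 41, 42) [321.21564695 184.60324594]
386.34831460674155 4.297752808988764
168.16666666666666 240.01666666666668 60
[0.49288427 0.30115276 0.04      ] (array([0.48894141, 0.30346001, 0.0238758 ]), np.float64(0.0007377686228756618))
```

View pics/w6.png

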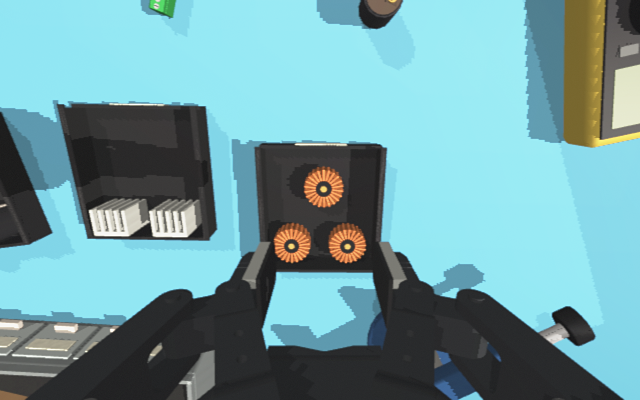

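The choke stands flat in its tray at (323,188), in front of the two stock chokes. Next is cap_black.

```bash
python3 - <<'E'
from h import *
from rig import arm
s=arm.observe();T=pickle.load(open('T.pkl','rb'))
print(goal(s,(.49,.302,.15),T['caps'][1]))
E
```

```text
(array([148.7,  47.1,  16.5]), np.float64(82.2))
```

Request:
{"api": "arm_command", "payload": {"plan": "149 47 16 0 0 82 0.6;149 47 16 0 0 82 0.6;149 47 16 0 0 82 0.6;149 47 16 0 0 82 0.6;149 47 16 0 0 82 0.6;149 47 16 0 0 82 0.6;149 47 16 0 0 82 0.6;149 47 16 0 0 82 0.6;149 47 16 0 0 82 0.6;149 47 16 0 0 82 0.6;149 47 16 0 0 82 0.6;149 47 16 0 0 82 0.6;149 47 16 0 0 82 0.6"}}

```text
clock: 15.1
eef_pos: [0.4894, 0.3017, 0.1489]
orientation: [-0.0, 0.643, 0.766, -0.0]
ft_force: [0.4, -0.2, -0.1]
grip_width: 0.0514
grip_force: 0.0
```

```bash
python3 - <<'E'
from h import *
from rig import arm
w=arm.snapshot('wrist');pickle.dump(w,open('w7.pkl','wb'));cv2.imwrite('pics/w7.png',w['image'][:,:,::-1])
E
```

```text
(no output)
```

View pics/w7.png

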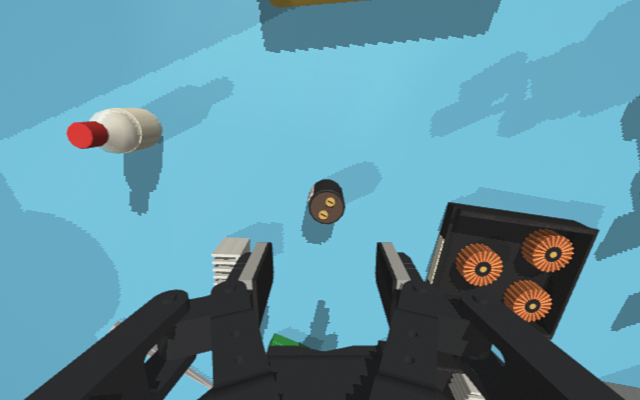

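```bash
python3 - <<'E'
from h import *
from rig import arm
s=arm.observe();w=pickle.load(open('w7.pkl','rb'));w5=pickle.load(open('w5.pkl','rb'));t=pickle.load(open('s0.pkl','rb'))['top']
m=mask(w,(8,80,90),(32,255,255),(305,190,350,228));c=[cen(x) for x in big(m,2)];print(c);u=np.mean(c,0)
p=plane(w,u,.04);print(p,tri([(w,u),(t,(170,240))]),tri([(w,u),(w5,(383.5,5))]))
print(goal(s,(*p[:2],.034)))
E
```

```text
[array([326.31898045, 207.16208859])]
[0.49148552 0.30017675 0.04      ] (array([0.49077116, 0.29689239, 0.03016176]), np.float64(0.0013473922768566854)) (array([0.49206326, 0.29945856, 0.03690872]), np.float64(0.0004687784363205153))
(array([ -1.8,   1.8, 115. ]), 0)
```

Request:
{"api": "arm_command", "payload": {"plan": "-2 2 40 0 0 0 0.6;-2 2 70 0 0 0 0.6;-2 2 95 0 0 0 0.6;-2 2 110 0 0 0 0.6;-2 2 115 0 0 0 0.6;-2 2 115 0 0 0 0.6;-2 2 115 0 0 0 0.2;-2 2 115 0 0 0 0.2;-2 2 115 0 0 0 0.2;-2 2 115 0 0 0 0.2;-2 2 115 0 0 0 0.2;-2 2 100 0 0 0 0.2;-2 2 60 0 0 0 0.2;-2 2 10 0 0 0 0.2;-2 2 -20 0 0 0 0.2;-2 2 -20 0 0 0 0.2;-2 2 -20 0 0 0 0.2"}}

```text
clock: 16.85
eef_pos: [0.4918, 0.3002, 0.1706]
orientation: [0.0, 0.643, 0.765, 0.001]
ft_force: [0.2, -0.4, -1.5]
grip_width: 0.0286
grip_force: 39.6
```

```bash
python3 - <<'E'
from h import *
from rig import arm
s=arm.observe();T=pickle.load(open('T.pkl','rb'));print(s['eef_pos'])
p=tp(T['caps'],-.023,.026);print(p,goal(s,(*p,.17),T['caps'][1]))
E
```

```text
[0.49181764 0.30015625 0.17055643]
[ 0.6257705 -0.0544886] (array([-372.4,   71. ,    0.5]), np.float64(0.2))
```

Request:
{"api": "arm_command", "payload": {"plan": "-372 71 0 0 0 0 0.2;-372 71 0 0 0 0 0.2;-372 71 0 0 0 0 0.2;-372 71 0 0 0 0 0.2;-372 71 0 0 0 0 0.2;-372 71 0 0 0 0 0.2;-372 71 0 0 0 0 0.2;-372 71 0 0 0 0 0.2;-372 71 0 0 0 0 0.2;-372 71 0 0 0 0 0.2;-372 71 0 0 0 0 0.2;-372 71 0 0 0 0 0.2"}}

```text
clock: 18.05
eef_pos: [0.6254, -0.0529, 0.1691]
orientation: [-0.0, 0.643, 0.766, -0.0]
ft_force: [0.4, -0.3, -0.6]
grip_width: 0.0287
grip_force: 39.6
```

```bash
python3 - <<'E'
from h import *
from rig import arm
s=arm.observe();T=pickle.load(open('T.pkl','rb'));print(s['eef_pos'],s['grip_width'])
p=tp(T['caps'],-.023,.026);print(p,goal(s,(*p,.0375),T['caps'][1]))
E
```

```text
[ 0.62540605 -0.05287762  0.16905505] 0.02867139479685214
[ 0.6257705 -0.0544886] (array([ -1.7,   0.2, 131.6]), np.float64(0.3))
```

Request:
{"api": "arm_command", "payload": {"plan": "-1.5 0 40 0 0 0 0.2;-1.5 0 80 0 0 0 0.2;-1.5 0 105 0 0 0 0.2;-1.5 0 120 0 0 0 0.2;-1.5 0 128 0 0 0 0.2;-1.5 0 131.5 0 0 0 0.2;-1.5 0 131.5 0 0 0 0.2;-1.5 0 131.5 0 0 0 0.2;-1.5 0 131.5 0 0 0 0.4;-1.5 0 131.5 0 0 0 0.46;-1.5 0 131.5 0 0 0 0.46;-1.5 0 131.5 0 0 0 0.46;-1.5 0 110 0 0 0 0.46;-1.5 0 70 0 0 0 0.46;-1.5 0 20 0 0 0 0.46;-1.5 0 0 0 0 0 0.46;-1.5 0 0 0 0 0 0.46"}}

```text
clock: 19.75
eef_pos: [0.6272, -0.0558, 0.1728]
orientation: [0.003, 0.643, 0.765, 0.001]
ft_force: [-0.3, -0.3, -0.2]
grip_width: 0.0395
grip_force: 0.0
```

```bash
python3 - <<'E'
from h import *
from rig import arm
s=arm.observe();w=arm.snapshot('wrist');pickle.dump(w,open('w8.pkl','wb'));cv2.imwrite('pics/w8.png',w['image'][:,:,::-1])
T=pickle.load(open('T.pkl','rb'));print(s['eef_pos'],proj(w,(*tp(T['caps'],-.023,.026),.043)))
# terminal coarse (mat)
w1=pickle.load(open('w1.pkl','rb'))
c=big(mask(w1,(40,80,40),(85,255,255),(60,180,105,232),3))[0];print(cen(c),cv2.minAreaRect(c),plane(w1,cen(c),.009))
E
```

```text
[ 0.62715242 -0.0557555   0.17275403] [321.80541797 195.36373917]
[ 81.78725962 207.35657051] ((83.0, 208.0), (34.0, 18.0), 90.0) [0.48292546 0.12879674 0.009     ]
```

View pics/w8.png

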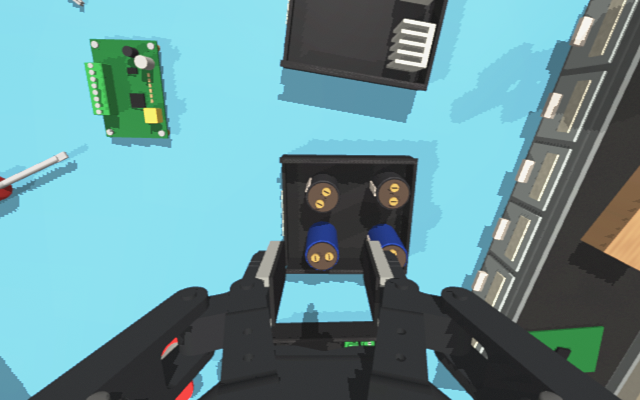

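Both caps now stand in the tray, with cap_black at (322,194), matching the prediction of (322,195). Next is a close look at the terminal and the heat sink.

```bash
python3 - <<'E'
from h import *
from rig import arm
s=arm.observe();print(goal(s,(.475,.165,.17),np.pi/2-.01))
E
```

```text
(array([ 243.4, -111.2,   -0. ]), np.float64(-79.5))
```

Request:
{"api": "arm_command", "payload": {"plan": "243 -111 0 0 0 -79.5 0.6;243 -111 0 0 0 -79.5 0.6;243 -111 0 0 0 -79.5 0.6;243 -111 0 0 0 -79.5 0.6;243 -111 0 0 0 -79.5 0.6;243 -111 0 0 0 -79.5 0.6;243 -111 0 0 0 -79.5 0.6;243 -111 0 0 0 -79.5 0.6;243 -111 0 0 0 -79.5 0.6;243 -111 0 0 0 -79.5 0.6;243 -111 0 0 0 -79.5 0.6;243 -111 0 0 0 -79.5 0.6;243 -111 0 0 0 -79.5 0.6"}}

```text
clock: 21.1
eef_pos: [0.4747, 0.1647, 0.1687]
orientation: [-0.0, 0.006, 1.0, -0.0]
ft_force: [-0.1, -0.6, -0.3]
grip_width: 0.0508
grip_force: 0.0
```

```bash
python3 - <<'E'
from h import *
from rig import arm
w=arm.snapshot('wrist');pickle.dump(w,open('w9.pkl','wb'));cv2.imwrite('pics/w9.png',w['image'][:,:,::-1])
E
```

```text
(no output)
```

View pics/w9.png

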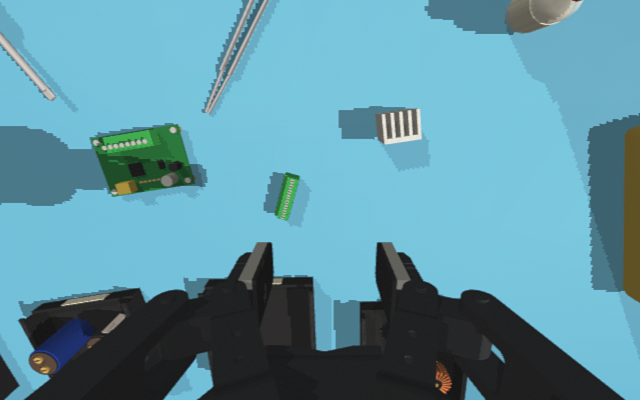

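The terminal runs from (292,174) to (282,219). The heat sink's top spans (377,111) to (420,140) with its fins running along the image's vertical.

```bash
python3 - <<'E'
from h import *
from rig import arm
s=arm.observe();w=pickle.load(open('w9.pkl','rb'));w1=pickle.load(open('w1.pkl','rb'));d=pickle.load(open('s0.pkl','rb'))
hull=cv2.convexHull(np.vstack(big(mask(w,(40,70,40),(85,255,255),(265,160,312,232)),5)));r=cv2.minAreaRect(hull)
print('term',r)
B=cv2.boxPoints(r);print(B.round(1).tolist());Q=np.array([plane(w,b,.015) for b in B])[:,:2]
print(Q.round(4).tolist(),Q.mean(0))
E_=[np.linalg.norm(Q[i]-Q[(i+1)%4]) for i in range(4)];i=int(np.argmax(E_));v=Q[(i+1)%4]-Q[i];a=np.arctan2(v[1],v[0]);print(np.round(E_,4),'long axis deg',np.degrees(a)%180)
u=cen(hull);c1=cen(cv2.convexHull(np.vstack(big(mask(w1,(40,70,40),(85,255,255),(60,180,105,232)),5))));print(u,c1,tri([(w,u),(w1,c1)]))
h=mask(w,(0,0,150),(180,70,255),(365,100,432,152));H=cv2.convexHull(np.vstack(big(h,8)));print('hs',cv2.minAreaRect(H),cv2.approxPolyDP(H,2.5,True)[:,0].tolist())
I=cv2.resize(w['image'][90:240,250:440],None,fx=4,fy=4,interpolation=cv2.INTER_CUBIC);cv2.imwrite('pics/c9.png',I[:,:,::-1])
E
```

```text
term ((286.1807556152344, 196.0038299560547), (15.436219215393066, 46.3963623046875), 15.255120277404785)
[[272.6000061035156, 216.39999389648438], [284.79998779296875, 171.60000610351562], [299.70001220703125, 175.6999969482422], [287.5, 220.39999389648438]]
[[0.5005, 0.1169], [0.4577, 0.1304], [0.4616, 0.1437], [0.5048, 0.1307]] [0.48117265 0.13043073]
[0.0449 0.0139 0.045  0.0145] long axis deg 163.2142543502893
[286.42215715 195.72352367] [ 80.20289855 208.03064861] (array([0.48213441, 0.13021966, 0.0097191 ]), np.float64(0.00020426866173228473))
hs ((401.677001953125, 126.4154052734375), (31.00868034362793, 39.44304656982422), 82.87498474121094) [[419, 109], [421, 138], [384, 144], [382, 114]]
```

View pics/c9.png

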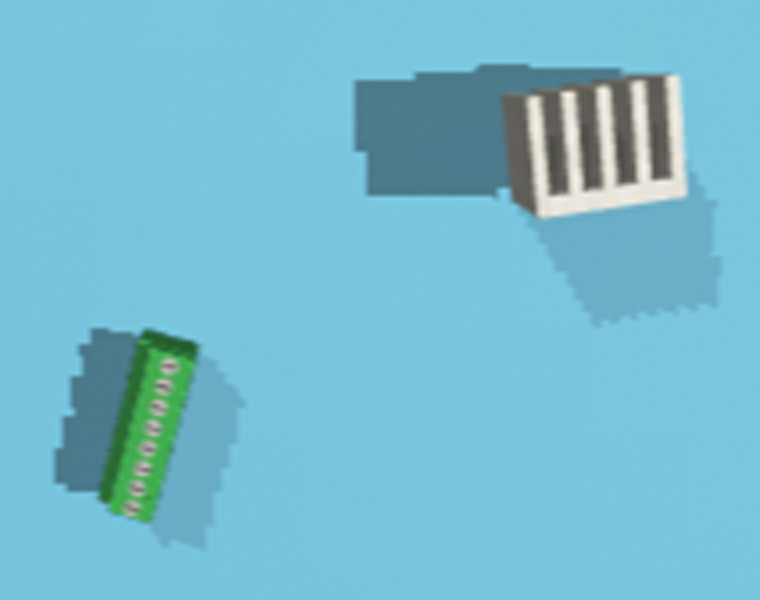

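```bash
python3 - <<'E'
from h import *
from rig import arm
s=arm.observe();w=pickle.load(open('w9.pkl','rb'))
print(goal(s,(.482,.130,.0245),np.radians(74)))
# heat sink: top-face corners at z=.035 (crop px/4 + (250,90))
C=[(530,96),(680,75),(686,195),(542,216)]
Q=np.array([plane(w,(x/4+250-.4,y/4+90-.4),.035)[:2] for x,y in C]);print(Q.round(4).tolist(),Q.mean(0))
print([np.linalg.norm(Q[i]-Q[(i+1)%4]).round(4) for i in range(4)])
v=Q[1]-Q[0]+Q[2]-Q[3];print(np.degrees(np.arctan2(v[1],v[0])))
a=plane(w,((150+25)/4+250-.4,90+340/4),.018);
E
```

```text
(array([ -7.7, -34.5, 144.4]), np.float64(15.3))
[[0.4077, 0.2125], [0.404, 0.242], [0.4275, 0.245], [0.4314, 0.2159]] [0.41763596 0.22883497]
[np.float64(0.0297), np.float64(0.0236), np.float64(0.0293), np.float64(0.0239)]
97.37495984130985
```

Request:
{"api": "arm_command", "payload": {"plan": "-8 -34.5 20 0 0 8 0.5;-8 -34.5 50 0 0 15 0.5;-8 -34.5 90 0 0 15 0.5;-8 -34.5 115 0 0 15 0.5;-8 -34.5 133 0 0 15 0.5;-8 -34.5 142 0 0 15 0.5;-8 -34.5 144 0 0 15 0.5;-8 -34.5 144 0 0 15 0.5;-8 -34.5 144 0 0 15 0.2;-8 -34.5 144 0 0 15 0.05;-8 -34.5 144 0 0 15 0.05;-8 -34.5 144 0 0 15 0.05;-8 -34.5 144 0 0 15 0.05;-8 -34.5 144 0 0 15 0.05;-8 -34.5 130 0 0 15 0.05;-8 -34.5 90 0 0 15 0.05;-8 -34.5 40 0 0 15 0.05;-8 -34.5 0 0 0 15 0.05;-8 -34.5 0 0 0 15 0.05", "newtons": 30}}

```text
clock: 23.05
eef_pos: [0.4842, 0.1305, 0.1746]
orientation: [0.004, 0.136, 0.991, 0.001]
ft_force: [0.3, -0.1, -0.9]
grip_width: 0.013
grip_force: 29.4
```

```bash
python3 - <<'E'
from h import *
from rig import arm
s=arm.observe();T=pickle.load(open('T.pkl','rb'))
print(s['eef_pos'],s['joint_pos'].round(2))
for p in((.60,-.27,.17),): print(goal(s,p,T['term'][1]))
E
```

```text
[0.48422265 0.13047574 0.17456034] [ 0.13  0.42  1.95 -0.    0.76 -1.17]
(array([-219.1, -354.6,    5.2]), np.float64(64.3))
```

Request:
{"api": "arm_command", "payload": {"plan": "-219 -355 5 0 0 64 0.05;-219 -355 5 0 0 64 0.05;-219 -355 5 0 0 64 0.05;-219 -355 5 0 0 64 0.05;-219 -355 5 0 0 64 0.05;-219 -355 5 0 0 64 0.05;-219 -355 5 0 0 64 0.05;-219 -355 5 0 0 64 0.05;-219 -355 5 0 0 64 0.05;-219 -355 5 0 0 64 0.05;-219 -355 5 0 0 64 0.05;-219 -355 5 0 0 64 0.05;-219 -355 5 0 0 64 0.05;-219 -355 5 0 0 64 0.05"}}

```text
clock: 24.45
eef_pos: [0.5981, -0.2696, 0.1646]
orientation: [0.0, 0.64, 0.769, 0.0]
ft_force: [0.5, -0.4, -0.5]
grip_width: 0.0132
grip_force: 29.4
```

```bash
python3 - <<'E'
from h import *
from rig import arm
w=arm.snapshot('wrist');pickle.dump(w,open('w10.pkl','wb'));cv2.imwrite('pics/w10.png',w['image'][:,:,::-1])
E
```

```text
(no output)
```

View pics/w10.png

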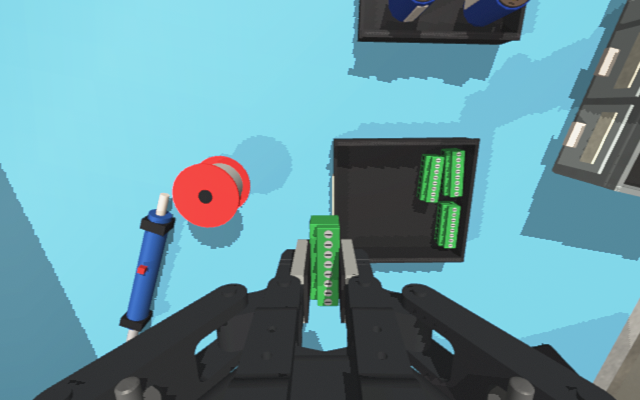

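The terminals tray has its +y wall top from (335,141) to (479,138) and its back right corner at (464,261). The stock is at the back, the front half is free, and the held terminal is upright.

```bash
python3 - <<'E'
from h import *
from rig import arm
s=arm.observe();w=pickle.load(open('w10.pkl','rb'));T=pickle.load(open('T.pkl','rb'))
A,B,C=[plane(w,u,.028)[:2] for u in((335,141),(479,138),(464,261))]
print(A,B,C,np.linalg.norm(A-B),np.linalg.norm(B-C))
x=(B-A)/np.linalg.norm(B-A);y=np.array([-x[1],x[0]]);ctr=(A+B)/2-.055*y;T['term']=(ctr,np.arctan2(x[1],x[0]),.11);print(T['term'],np.degrees(T['term'][1]))
w1=pickle.load(open('w1.pkl','rb'));print(tri([(w,(335,141)),(w1,(370-9,100))]))
p=tp(T['term'],-.022,0);print(p,goal(s,(*p,.0285),T['term'][1]));pickle.dump(T,open('T.pkl','wb'))
E
```

```text
[ 0.59858757 -0.22242022] [ 0.71432511 -0.19846188] [ 0.73698894 -0.3083203 ] 0.11819129226631668 0.11217184786435992
(array([ 0.6676053 , -0.26429921]), np.float64(0.20412278907974277), 0.11) 11.69537431670835
(array([ 0.61480976, -0.25102644, -0.30142938]), np.float64(0.004180804422856895))
[ 0.64606203 -0.26875879] (array([ -7.6,  47.3, 136.1]), np.float64(-1.2))
```

Request:
{"api": "arm_command", "payload": {"plan": "-7.5 47 0 0 0 -1 0.05;-7.5 47 30 0 0 -1 0.05;-7.5 47 70 0 0 -1 0.05;-7.5 47 100 0 0 -1 0.05;-7.5 47 120 0 0 -1 0.05;-7.5 47 131 0 0 -1 0.05;-7.5 47 135 0 0 -1 0.05;-7.5 47 136.5 0 0 -1 0.05;-7.5 47 136.5 0 0 -1 0.05;-7.5 47 136.5 0 0 -1 0.05;-7.5 47 136.5 0 0 -1 0.2;-7.5 47 136.5 0 0 -1 0.28;-7.5 47 136.5 0 0 -1 0.28;-7.5 47 136.5 0 0 -1 0.28;-7.5 47 120 0 0 -1 0.28;-7.5 47 80 0 0 -1 0.28;-7.5 47 30 0 0 -1 0.28;-7.5 47 0 0 0 -1 0.28;-7.5 47 0 0 0 -1 0.28"}}

```text
clock: 26.4
eef_pos: [0.6471, -0.2703, 0.1709]
orientation: [0.004, 0.633, 0.774, 0.001]
ft_force: [0.6, -0.2, 0.1]
grip_width: 0.0243
grip_force: 0.0
```

```bash
python3 - <<'E'
from h import *
from rig import arm
s=arm.observe();w=arm.snapshot('wrist');pickle.dump(w,open('w11.pkl','wb'));T=pickle.load(open('T.pkl','rb'))
h=cv2.convexHull(np.vstack(big(mask(w,(40,70,40),(85,255,255),(285,140,355,260)),5)));print(cv2.minAreaRect(h),proj(w,(*tp(T['term'],-.022,0),.018)))
cv2.imwrite('pics/w11.png',w['image'][:,:,::-1])
print(s['eef_pos'],goal(s,(.4176,.2288,.15),np.radians(97.4)))
E
```

```text
((322.0, 185.5), (47.0, 16.0), 90.0) [322.00835977 187.46431733]
[ 0.64713972 -0.27031186  0.17087243] (array([ 534.8, -126.5,   16.9]), np.float64(-86.0))
```

View pics/w11.png

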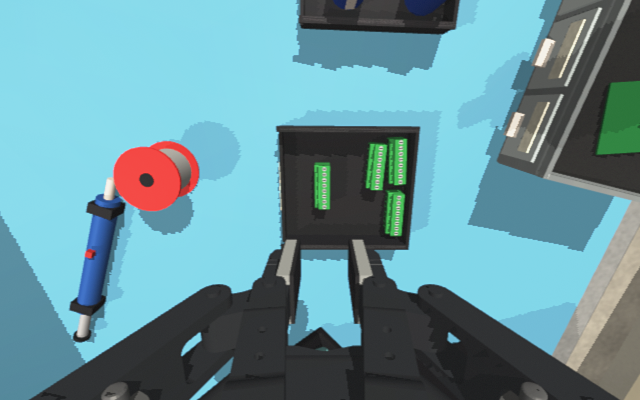

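The terminal stands on the tray floor at (322,186), as predicted. Last part: the heat sink.

Request:
{"api": "arm_command", "payload": {"plan": "535 -126.5 5 0 0 -86 0.6;535 -126.5 5 0 0 -86 0.6;535 -126.5 5 0 0 -86 0.6;535 -126.5 5 0 0 -86 0.6;535 -126.5 5 0 0 -86 0.6;535 -126.5 5 0 0 -86 0.6;535 -126.5 5 0 0 -86 0.6;535 -126.5 5 0 0 -86 0.6;535 -126.5 5 0 0 -86 0.6;535 -126.5 5 0 0 -86 0.6;535 -126.5 5 0 0 -86 0.6;535 -126.5 5 0 0 -86 0.6;535 -126.5 5 0 0 -86 0.6;535 -126.5 5 0 0 -86 0.6;535 -126.5 5 0 0 -86 0.6;535 -126.5 5 0 0 -86 0.6;535 -126.5 5 0 0 -86 0.6"}}

```text
clock: 28.15
eef_pos: [0.4163, 0.2291, 0.1592]
orientation: [-0.0, -0.064, 0.998, -0.0]
ft_force: [0.4, -0.5, -0.5]
grip_width: 0.0517
grip_force: 0.0
```

```bash
python3 - <<'E'
from h import *
from rig import arm
s=arm.observe();w=arm.snapshot('wrist');w9=pickle.load(open('w9.pkl','rb'))
u=proj(w,(.4176,.2288,.035)).astype(int);print(u,s['eef_pos'])
m=mask(w,(0,0,150),(180,70,255),(u[0]-45,u[1]-40,u[0]+45,u[1]+38));H=cv2.convexHull(np.vstack(big(m,8)));P=cv2.approxPolyDP(H,3,True)[:,0];print(P.tolist())
r=cv2.minAreaRect(H);print(r);Q=np.array([plane(w,b,.035)[:2] for b in cv2.boxPoints(r)]);print(Q.round(4).tolist(),Q.mean(0))
print(tri([(w,cen(H)),(w9,(401.5,126.4))]))
print(goal(s,(.4176,.2288,.035),np.radians(97.4)))
E
```

```text
[322 199] [0.41628056 0.22913364 0.15922309]
[[340, 186], [340, 213], [304, 213], [303, 186]]
((321.5, 200.0), (28.0, 37.0), 90.0)
[[0.408, 0.2117], [0.4041, 0.2417], [0.4281, 0.2452], [0.4321, 0.2144]] [0.4180609  0.22824709]
(array([0.41772511, 0.22837284, 0.03513461]), np.float64(0.00010194258115895391))
(array([ -1.3,  -0.5, 124.2]), np.float64(-0.1))
```

Request:
{"api": "arm_command", "payload": {"plan": "-1 0 40 0 0 0 0.6;-1 0 80 0 0 0 0.6;-1 0 110 0 0 0 0.6;-1 0 126 0 0 0 0.6;-1 0 131 0 0 0 0.6;-1 0 131 0 0 0 0.6;-1 0 131 0 0 0 0.2;-1 0 131 0 0 0 0.2;-1 0 131 0 0 0 0.2;-1 0 131 0 0 0 0.2;-1 0 131 0 0 0 0.2;-1 0 115 0 0 0 0.2;-1 0 70 0 0 0 0.2;-1 0 20 0 0 0 0.2;-1 0 -10 0 0 0 0.2;-1 0 -10 0 0 0 0.2;-1 0 -10 0 0 0 0.2", "newtons": 40}}

```text
clock: 29.9
eef_pos: [0.4168, 0.23, 0.1698]
orientation: [0.001, -0.065, 0.998, 0.0]
ft_force: [-0.5, 0.4, -0.6]
grip_width: 0.0293
grip_force: 39.7
```

```bash
python3 - <<'E'
from h import *
from rig import arm
s=arm.observe();T=pickle.load(open('T.pkl','rb'));w=pickle.load(open('w6.pkl','rb'))
print(T['hs']); L,Q=plane(w,(206,104),.028),plane(w,(59,103),.028);B=plane(w,(215,238),.028);print(L,Q,B,tray(L,Q))
p=(.608,.106);print(s['eef_pos'],s['grip_width'],goal(s,(*p,.17),np.radians(91.5)))
E
```

```text
(array([0.63459751, 0.10473251]), np.float64(0.02433345270140814), np.float64(0.11833914621848123))
[0.57141786 0.16294134 0.028     ] [0.57467828 0.04364276 0.028     ] [0.69057233 0.16192634 0.028     ] (array([0.63302568, 0.10493123]), np.float64(0.027323134752394104), np.float64(0.11934312949508846))
[0.41679358 0.23001858 0.16982171] 0.02928928988685476 (array([-1.736e+02, -1.476e+02,  1.000e-01]), np.float64(5.9))
```

Request:
{"api": "arm_command", "payload": {"plan": "-178 -155 0 0 0 6 0.2;-178 -155 0 0 0 6 0.2;-178 -155 0 0 0 6 0.2;-178 -155 0 0 0 6 0.2;-178 -155 0 0 0 6 0.2;-178 -155 0 0 0 6 0.2;-178 -155 0 0 0 6 0.2;-178 -155 0 0 0 6 0.2;-178 -155 0 0 0 6 0.2;-178 -155 0 0 0 6 0.2"}}

```text
clock: 30.9
eef_pos: [0.6128, 0.0999, 0.1693]
orientation: [-0.0, -0.013, 1.0, -0.0]
ft_force: [-0.5, -0.9, -1.1]
grip_width: 0.0293
grip_force: 39.8
```

```bash
python3 - <<'E'
from h import *
from rig import arm
s=arm.observe();w=arm.snapshot('wrist')
for z,c in((.028,((.573,.155),(.576,.044))),):
    print([proj(w,(*x,z)).round(1) for x in c])
g=mask(w,(0,0,0),(180,255,75),(200,120,440,235))|mask(w,(0,0,0),(180,110,90),(200,120,440,235))
for v in(175,190,205,220):
    xs=np.nonzero(g[v])[0];a,b=xs[0],xs[-1];print(v,a,b,plane(w,(a,v),.028).round(4),plane(w,(b,v),.028).round(4))
ys=np.nonzero(g[:,300])[0];print(ys[0],plane(w,(300,ys[0]),.015))
print(s['eef_pos'],goal(s,(.613,.0985,.0315),np.radians(91.5)))
E
```

```text
[array([389.3, 149.1]), array([257.8, 149.2])]
175 257 385 [0.5983 0.0425 0.028 ] [0.5954 0.1532 0.028 ]
190 258 439 [0.6117 0.0429 0.028 ] [0.6076 0.2018 0.028 ]
205 258 439 [0.6255 0.0424 0.028 ] [0.6214 0.2036 0.028 ]
220 259 439 [0.6398 0.0428 0.028 ] [0.6356 0.2055 0.028 ]
148 [0.57576843 0.07866692 0.015     ]
[0.61282265 0.09991831 0.16933794] (array([ -0.2,  -1.4, 137.8]), np.float64(-0.0))
```

Request:
{"api": "arm_command", "payload": {"plan": "0 -2 30 0 0 0 0.2;0 -2 70 0 0 0 0.2;0 -2 100 0 0 0 0.2;0 -2 120 0 0 0 0.2;0 -2 131 0 0 0 0.2;0 -2 136 0 0 0 0.2;0 -2 137.5 0 0 0 0.2;0 -2 137.5 0 0 0 0.2;0 -2 137.5 0 0 0 0.2;0 -2 137.5 0 0 0 0.4;0 -2 137.5 0 0 0 0.48;0 -2 137.5 0 0 0 0.48;0 -2 137.5 0 0 0 0.48;0 -2 120 0 0 0 0.48;0 -2 80 0 0 0 0.48;0 -2 30 0 0 0 0.48;0 -2 0 0 0 0 0.48;0 -2 -40 0 0 0 0.48;0 -2 -60 0 0 0 0.48;0 -2 -60 0 0 0 0.48"}}

```text
clock: 32.95
eef_pos: [0.6142, 0.0973, 0.2325]
orientation: [0.003, -0.012, 1.0, 0.0]
ft_force: [0.2, -0.3, -0.5]
grip_width: 0.0408
grip_force: 0.0
```

```bash
python3 - <<'E'
from h import *
from rig import arm
w=arm.snapshot('wrist');s=arm.snapshot('scene')
A=w['image'];B=cv2.resize(s['image'][100:360,170:450],(431,400),interpolation=cv2.INTER_CUBIC)
I=np.hstack([cv2.resize(A[40:320,60:480],(600,400))[:,:369],B]);cv2.imwrite('pics/f.png',I[:,:,::-1])
# board check, before/after in scene view
d=pickle.load(open('s0.pkl','rb'))['scene']
print([cen(big(mask(x,(40,80,40),(85,255,255),(325,155,378,200),3))[0]) for x in(d,s)])
E
```

```text
[array([352.78271919, 177.13934773]), array([352.84592403, 177.11096884])]
```

View pics/f.png

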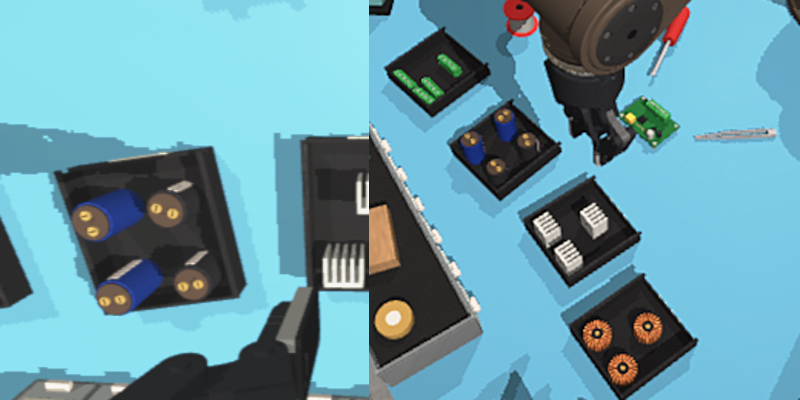

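All five parts stand in their trays: in the scene half, terminal (450,64), caps (505,123) and (527,143), heat sink (594,218), choke (648,327). The board has not moved, so I am handing in.

```bash
python3 -c "
from rig import arm
print(arm.finish_job())"
```

```text
the job is handed in; nothing more can be done
None
```

All five parts stand upright and released in their matching trays, the board has not moved, and the job was handed in at about 33 s on the robot's clock.

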